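# Load the muffin warmer and switch it back on

### The job

Switch the muffin warmer off at its bat toggle, then stand all the muffins from the slate upright on its deck. Swing the hood down and press it until the catch snaps and holds it fully shut, and only then flip the toggle back to on; leave the other kitchen things where they are.

Things in the scene. Friction and masses are not known exactly. Their poses are not given: they have to be found in the camera images.
- warmer: Muffin warmer, fixed: sage-green deck 200 (x) x 330 (y) x 35 mm high, dark top; at its -y end a pod 130 x 85 x 50 mm high with the toggle. Origin: centre of the deck's underside. x points from its front (robot's side) to its back, z up. Inside, the shut hood is 182 (x) x 312 (y) mm about the origin, 66 mm high; muffins may stand anywhere under it, its four ring marks are a good spacing.
- spot1 (a point): Centre of a muffin ring mark, on the deck's top (35 mm above the table), row pitch 72 mm along the warmer's y, 8 mm in front of the deck's centre line.
- spot2 (a point): Centre of a muffin ring mark, on the deck's top (35 mm above the table), row pitch 72 mm along the warmer's y, 8 mm in front of the deck's centre line.
- spot3 (a point): Centre of a muffin ring mark, on the deck's top (35 mm above the table), row pitch 72 mm along the warmer's y, 8 mm in front of the deck's centre line.
- spot4 (a point): Centre of a muffin ring mark, on the deck's top (35 mm above the table), row pitch 72 mm along the warmer's y, 8 mm in front of the deck's centre line.
- hood (a joint): Clear hood, cream frame, 190 x 320 x 70 mm, 0.4 kg: 0 rad = shut, 1.7 = open (upright). Stiff, damped hinge (0.2 N m): above 0.6 rad it stays or sinks open, below about 0.6 it sinks until its nose, mid-front, rests on a sprung catch at about 0.1 rad. Then the front must be pressed down with about 8 to 14 N until it snaps over the catch to 0 and stays.
- hood_hinge (a point): Middle of the hood's hinge line, 95 mm behind the warmer's centre and 37 mm above the table; the hinge axis is the warmer's y.
- hood_handle (a point): Middle of the hood's dark wooden handle bar: round, 12 mm thick, 110 mm long along the warmer's y, 35 mm off the hood's front wall (free gap 29 mm) on two thin stems 50 mm either side of its middle. When shut it is 225 mm in front of the hinge line and 30 mm above it; with the hood open it is the topmost part.
- toggle (a joint): Bat toggle switch on top of the pod, steel stem with red grip: 0 rad = OFF, leaning 0.45 rad to the warmer's front (-x); 0.9 = ON, leaning 0.45 rad to its back (+x, the side with the red lamp). A spring drives it away from the centre (0.45) to whichever side it is on; about 4 N at the tip to flip it.
- toggle_tip (a point): Tip centre of the toggle's bat, 55 mm from its pivot; the pivot is on the pod's top, 50 mm above the table, at x = -35 mm, y = -207.5 mm in the warmer's frame. The grip is 14 mm thick, the stem 9 mm.
- slate: Dark slate slab, fixed, 250 x 250 x 6 mm, on which the muffins stand at the start. Origin: centre of its underside.
- muffin1_centre (a point): Centre of a muffin in a straight-sided round rigid baking cup (cream or dusty pink): cup 58 mm in diameter and 42 mm high, with a brown domed top to 58 mm, 0.1 to 0.2 kg. The point is on its axis 29 mm above its foot; z is its axis. May be absent.
- muffin2_centre (a point): Centre of a muffin in a straight-sided round rigid baking cup (cream or dusty pink): cup 58 mm in diameter and 42 mm high, with a brown domed top to 58 mm, 0.1 to 0.2 kg. The point is on its axis 29 mm above its foot; z is its axis. May be absent.
- muffin3_centre (a point): Centre of a muffin in a straight-sided round rigid baking cup (cream or dusty pink): cup 58 mm in diameter and 42 mm high, with a brown domed top to 58 mm, 0.1 to 0.2 kg. The point is on its axis 29 mm above its foot; z is its axis. May be absent.
- muffin4_centre (a point): Centre of a muffin in a straight-sided round rigid baking cup (cream or dusty pink): cup 58 mm in diameter and 42 mm high, with a brown domed top to 58 mm, 0.1 to 0.2 kg. The point is on its axis 29 mm above its foot; z is its axis. May be absent.
- flour_jar: Bystander: white storage jar, 100 mm in diameter, 190 mm high; origin at its foot.
- jam_jar: Bystander: amber jam jar with red cap, 60 mm in diameter, 80 mm high; origin at its foot.
- salt_mill: Bystander: dark wooden salt mill, 52 mm in diameter, 125 mm high; origin at its foot.

How it is judged:
On the way, in this order (a step that is already met when the one before it is completed fails the run):
1. the toggle is off (value of joint toggle below 0.15 rad), for 0.2 s.
2. with the toggle off, all muffins stand on the deck under the hood's area (x of muffin1_centre in the frame of warmer between -0.066 and 0.066 m and y of muffin1_centre in the frame of warmer between -0.13 and 0.13 m and z of muffin1_centre in the frame of warmer between 0.055 and 0.073 m and angle between each of muffin1_centre, muffin2_centre, muffin3_centre, muffin4_centre's own z axis and vertical below 0.15 rad and x of muffin2_centre in the frame of warmer between -0.066 and 0.066 m and y of muffin2_centre in the frame of warmer between -0.13 and 0.13 m and z of muffin2_centre in the frame of warmer between 0.055 and 0.073 m and x of muffin3_centre in the frame of warmer between -0.066 and 0.066 m and y of muffin3_centre in the frame of warmer between -0.13 and 0.13 m and z of muffin3_centre in the frame of warmer between 0.055 and 0.073 m and x of muffin4_centre in the frame of warmer between -0.066 and 0.066 m and y of muffin4_centre in the frame of warmer between -0.13 and 0.13 m and z of muffin4_centre in the frame of warmer between 0.055 and 0.073 m and value of joint toggle below 0.15 rad), for 0.2 s.
3. with the toggle still off, the hood is fully shut on its catch (all of step 2 and value of joint hood below 0.03 rad), for 0.2 s.
4. the toggle is on again (value of joint toggle above 0.75 rad and value of joint hood below 0.03 rad), for 0.2 s.
At the end, for the whole second after the job is handed in: Every muffin stands upright (within 0.15 rad) and at rest on the warmer's deck, its axis within 66 mm (warmer's x) and 130 mm (y) of the deck's centre; the hood is held shut (below 0.03 rad) and the toggle is on (above 0.75 rad) (all of step 4 and x of muffin1_centre in the frame of warmer between -0.066 and 0.066 m and y of muffin1_centre in the frame of warmer between -0.13 and 0.13 m and z of muffin1_centre in the frame of warmer between 0.055 and 0.073 m and angle between each of muffin1_centre, muffin2_centre, muffin3_centre, muffin4_centre's own z axis and vertical below 0.15 rad and x of muffin2_centre in the frame of warmer between -0.066 and 0.066 m and y of muffin2_centre in the frame of warmer between -0.13 and 0.13 m and z of muffin2_centre in the frame of warmer between 0.055 and 0.073 m and x of muffin3_centre in the frame of warmer between -0.066 and 0.066 m and y of muffin3_centre in the frame of warmer between -0.13 and 0.13 m and z of muffin3_centre in the frame of warmer between 0.055 and 0.073 m and x of muffin4_centre in the frame of warmer between -0.066 and 0.066 m and y of muffin4_centre in the frame of warmer between -0.13 and 0.13 m and z of muffin4_centre in the frame of warmer between 0.055 and 0.073 m and linear speed of each of muffin1, muffin2, muffin3, muffin4 below 0.02 m/s); the robot touches nothing.
It fails at once if a muffin stands on the deck with the hood open while the toggle is on (value of joint toggle above 0.6 rad and value of joint hood above 0.15 rad and ((x of muffin1_centre in the frame of warmer between -0.066 and 0.066 m and y of muffin1_centre in the frame of warmer between -0.13 and 0.13 m and z of muffin1_centre in the frame of warmer between 0.055 and 0.073 m and angle between muffin1_centre's own z axis and vertical below 0.15 rad) or (x of muffin2_centre in the frame of warmer between -0.066 and 0.066 m and y of muffin2_centre in the frame of warmer between -0.13 and 0.13 m and z of muffin2_centre in the frame of warmer between 0.055 and 0.073 m and angle between muffin2_centre's own z axis and vertical below 0.15 rad) or (x of muffin3_centre in the frame of warmer between -0.066 and 0.066 m and y of muffin3_centre in the frame of warmer between -0.13 and 0.13 m and z of muffin3_centre in the frame of warmer between 0.055 and 0.073 m and angle between muffin3_centre's own z axis and vertical below 0.15 rad) or (x of muffin4_centre in the frame of warmer between -0.066 and 0.066 m and y of muffin4_centre in the frame of warmer between -0.13 and 0.13 m and z of muffin4_centre in the frame of warmer between 0.055 and 0.073 m and angle between muffin4_centre's own z axis and vertical below 0.15 rad))).
It fails at once if a bystander is moved by more than 3 cm (distance of any of flour_jar, jam_jar, salt_mill from where it was at the start of the episode above 0.03 m).
Of muffin1, muffin2, muffin3, muffin4 only 3 to 4 are there at a start; the rules pass over those that are not, and their reading is None.
At some moment in a run one of muffin1, muffin2, muffin3, muffin4 may be knocked a few centimetres aside while the robot is not near it.
It also fails if it takes over 208 s, if anything falls off the work surface, if the arm or the gripper's body presses on something with over 40 N, if the wrist force passes 120 N, or if a joint passes its speed limit or range.

### The arm

A 6-joint arm with a two-finger parallel gripper is mounted at the origin on the work surface. World frame = base frame: x ahead of the robot, y to its left, z up, the work surface at z = 0. Lengths are in m, angles in rad, forces in N, time in s.
With the tool pointing down it reaches from about 0.35 to 0.95 m from the base axis. Payload 17.4 kg.
Tool frame: the origin (TCP) lies midway between the tips of the shut fingers; the grasp point (between the pads) lies 19 mm behind it; z points along the fingers, y is the line along which they close (so a half turn about z gives the same grasp; the last joint's range is limited). The gripper opens to 93 mm and grips with 3 to 60 N. Pads are 15 mm wide; open, the fingers measure 128 mm over their backs; the gripper's body (75 mm by 188 mm) begins 65 mm behind the grasp point.
Start: joints at [-1.321, 0.116, 1.442, -0, 1.584, -0.038], TCP at [0.192, -0.647, 0.188] pointing down, gripper open.
Joint ranges: [-2.83, 2.83], [-0.83, 2.19], [0.07, 2.5], [-1.14, 4.28], [0.01, 3], [-2.97, 2.97]. Speed limits (rad/s): [1.89, 1.89, 2.22, 3.14, 3.14, 3.14].

### API

Orientations are given as a 3x3 rotation matrix whose columns are the frame's x, y, z axes.
In Python, from bench import ctrl gives the robot as it stands. The module is installed in compiled form; this text tells all that it offers. Calls block until the motion is done:
- ctrl.move_ptp(position, orientation): joint-space move of the TCP to a pose.
- ctrl.movel(position, rotation=None, max_speed=0.15, max_force=None): straight line of the TCP; rotation=None keeps the orientation; max_speed is the mean speed in m/s. With max_force (N) it stops when the force on the tool has changed by that much, and returns True; else False.
- ctrl.move_j(angles): joint-space move.
- ctrl.set_gripper(opening): finger opening in m; the grip force is fixed at half the most; returns when the fingers have stopped.
- ctrl.sleep(seconds).
- ctrl.ik(position, orientation): joint angles nearest the present ones, or None.
- ctrl.capture(name): name is "side" or "top"; returns the picture (400x640x3 uint8, blue, green, red); there is no depth.
- ctrl.get_calibration(name): a dict with "fx", "fy", "cx", "cy" (pixels), "view" (4x4, takes a point from world to camera coordinates). Camera axes: x right, y down, z forward; pixel columns grow to the right and rows downward; lengths in m; the calibration is good to about 2 mm. A picture is of the moment at which its call begins. get_calibration takes no time and is no camera call.
A pose or a line that the arm cannot do raises ctrl.Unreachable and nothing moves.
- ctrl.job_done(): hands the job in; it is judged then, once.
Readings, each from a call of its own:
- ctrl.get_time_s(): time.
- ctrl.get_joint_pos(): joint angles.
- ctrl.get_qd(): joint speeds.
- ctrl.get_joint_torque(): joint torques, N m.
- ctrl.get_eef_pos(): TCP position.
- ctrl.get_tool_rot(): TCP orientation.
- ctrl.get_contact_force(): force on the tool from outside, world axes, zero at the start.
- ctrl.get_torque(): the same for the moment, N m.
- ctrl.get_finger_gap(): finger opening in m.
- ctrl.get_finger_force(): force on a finger pad.
Only numpy, scipy, OpenCV 4.12 (cv2) and the standard library are available. Lean on these libraries where they do the work, as an engineer would, in place of code of your own. Each camera call takes 0.05 s, during which the arm holds its last target. There are 200 camera calls.

## Working session

There is one attempt and no reset: what is moved stays moved. The work goes in short steps, each a Python script; the robot and the scene stay as the last script left them, time stands still between calls to the robot, and variables do not carry over. Pictures are saved under pics/ and viewed, at most 14 in all, crops included, and the job is handed in when it is done.

```bash
mkdir -p pics; python3 - <<'E'
from bench import ctrl
import cv2,numpy as np
for n in("top","side"):
    cv2.imwrite(f"pics/{n}0.png",ctrl.capture(n)); c=ctrl.get_calibration(n); print(n,c["fx"],c["fy"],c["cx"],c["cy"]);print(np.round(c["view"],3))
print(ctrl.get_time_s())
E
```

```text
top 370.5947155884005 370.5947155884005 319.42166400370934 198.45786379868088
[[ 0.015 -1.     0.    -0.061]
 [-0.992 -0.015 -0.125  0.602]
 [ 0.125  0.002 -0.992  1.234]
 [ 0.     0.     0.     1.   ]]
side 388.3542415726291 388.3542415726291 330.0137797028349 197.88686915897853
[[ 0.975 -0.221 -0.009 -0.578]
 [-0.141 -0.59  -0.795  0.125]
 [ 0.17   0.777 -0.606  0.973]
 [ 0.     0.     0.     1.   ]]
0.1
```

View pics/top0.png

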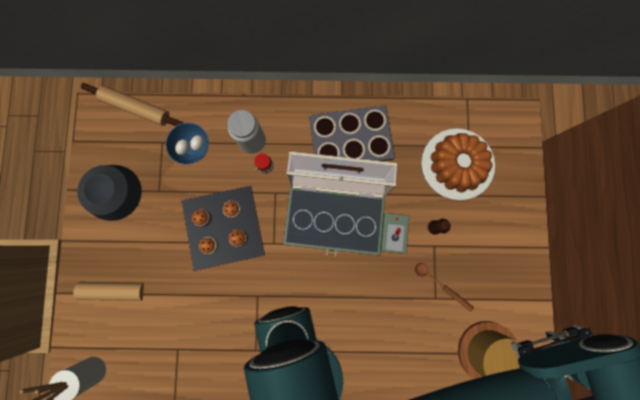

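View pics/side0.png

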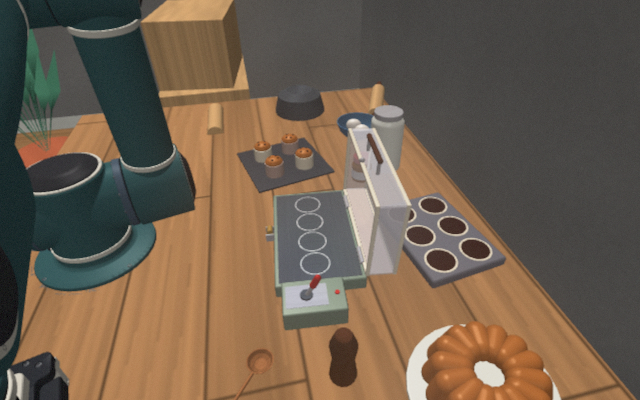

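The top view shows four muffins on the slate, at (201,217), (231,208), (207,245) and (237,237). The ring marks run from (303,219) to (366,226). The toggle tip at (398,231) leans toward the lamp, so it is on. The hood is upright, with its handle at (342,167). The jam jar is at (262,161), the flour jar at (243,130) and the mill at (439,226).

```bash
cat > h.py <<'E'
from bench import ctrl
import cv2,numpy as np
def ray(n,uv):
    c=ctrl.get_calibration(n);V=np.array(c["view"]);R=V[:3,:3];t=V[:3,3]
    d=R.T@np.array([(uv[0]-c["cx"])/c["fx"],(uv[1]-c["cy"])/c["fy"],1]); return -R.T@t,d
def onplane(n,uv,z):
    o,d=ray(n,uv); return o+d*(z-o[2])/d[2]
def proj(n,p):
    c=ctrl.get_calibration(n);V=np.array(c["view"]);q=V[:3,:3]@p+V[:3,3]
    return np.array([c["fx"]*q[0]/q[2]+c["cx"],c["fy"]*q[1]/q[2]+c["cy"]])
def domes(box=(170,400,180,270),z=0.054,img=None):
    """brown muffin domes in the top view -> world xy on plane z"""
    img=ctrl.capture("top") if img is None else img
    u0,u1,v0,v1=box; s=4
    c=cv2.resize(img[v0:v1,u0:u1],None,fx=s,fy=s,interpolation=cv2.INTER_CUBIC)
    h=cv2.cvtColor(c,cv2.COLOR_BGR2HSV)
    m=cv2.inRange(h,(3,90,70),(20,255,255))
    m=cv2.morphologyEx(m,cv2.MORPH_CLOSE,np.ones((9,9)))
    m=cv2.morphologyEx(m,cv2.MORPH_OPEN,np.ones((9,9)))
    out=[]
    for k in cv2.findContours(m,cv2.RETR_EXTERNAL,cv2.CHAIN_APPROX_NONE)[0]:
        (x,y),r=cv2.minEnclosingCircle(k); a=cv2.contourArea(k)
        if a>1500 and r<60: out.append((u0+(x+.5)/s-.5,v0+(y+.5)/s-.5,r/s,a/16,*onplane("top",(u0+(x+.5)/s-.5,v0+(y+.5)/s-.5),z)[:2]))
    return np.array(out)
E
python3 - <<'E'
from h import *
img=cv2.imread("pics/top0.png"); np.set_printoptions(precision=4,suppress=True)
print(domes((170,270,180,270),img=img))
u0,u1,v0,v1=284,388,200,246;s=6
g=cv2.resize(cv2.cvtColor(img,cv2.COLOR_BGR2GRAY)[v0:v1,u0:u1],None,fx=s,fy=s,interpolation=cv2.INTER_CUBIC)
m=cv2.adaptiveThreshold(g,255,cv2.ADAPTIVE_THRESH_MEAN_C,cv2.THRESH_BINARY,91,-8)
P=[]
for k in cv2.findContours(m,cv2.RETR_LIST,cv2.CHAIN_APPROX_NONE)[0]:
    (x,y),r=cv2.minEnclosingCircle(k); a=cv2.contourArea(k)
    if 6*s<r<16*s and a>.7*np.pi*r*r:
        (x,y),ax,_=cv2.fitEllipse(k); uv=(u0+(x+.5)/s-.5,v0+(y+.5)/s-.5); p=onplane("top",uv,.035)[:2]; P.append(p); print(uv,r/s,p)
cv2.imwrite("pics/top0c.png",np.hstack([cv2.resize(img[180:270,170:270],None,fx=4,fy=4)[:360,:400],cv2.resize(img[195:285,330:430],None,fx=4,fy=4)]))
E
```

```text
[[206.3221 245.118    8.3833 204.4688   0.4384   0.323 ]
 [236.938  237.4755   8.7607 221.2188   0.4652   0.222 ]
 [199.5735 216.8382   8.6906 214.875    0.5324   0.3507]
 [230.1713 208.1774   8.341  202.2188   0.5632   0.249 ]]
(365.3777770996094, 226.0802764892578) 8.54249636332194 [ 0.5107 -0.2098]
(344.40818277994794, 223.74596405029297) 8.631049474080404 [ 0.5176 -0.1383]
(323.3887659708659, 221.4376983642578) 8.562566121419271 [ 0.5244 -0.0665]
(302.48895899454754, 219.14457575480142) 8.723541895548502 [0.5312 0.005 ]
```

View pics/top0c.png

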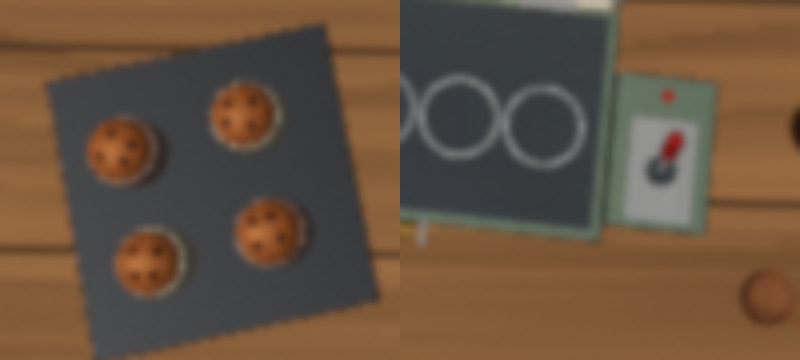

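The crop confirms four upright muffins on the slate, and the toggle leaning back, so on. I have the warmer's frame from the rings. Next: switch off.

```bash
cat >> h.py <<'E'
P=np.array([[.5107,-.2098],[.5176,-.1383],[.5244,-.0665],[.5312,.005]])
yw=(P[3]-P[0])/np.linalg.norm(P[3]-P[0]); xw=np.array([yw[1],-yw[0]]); O=P.mean(0)+.008*xw
psi=np.arctan2(xw[1],xw[0])
def W(x,y,z): return np.r_[O+x*xw+y*yw,z]
def rot(a):
    y=np.array([np.cos(a),np.sin(a),0]);z=np.array([0,0,-1.]); return np.column_stack([np.cross(y,z),y,z])
def best(p,a):
    "rotation of closing line a, half-turn with the smaller last joint"
    c=[]
    for k in(0,np.pi):
        q=ctrl.ik(p,rot(a+k))
        if q is not None: c.append((abs(q[5]),k))
    return rot(a+min(c)[1])
E
python3 - <<'E'
from h import *
p=ctrl.get_eef_pos(); ctrl.movel([p[0],p[1],.25],max_speed=.3)
ctrl.set_gripper(0)
a=W(.035,-.2075,.25); R=best(a,psi+np.pi/2); ctrl.move_ptp(a,R); print(ctrl.get_joint_pos(),ctrl.get_time_s())
ctrl.movel(W(.035,-.2075,.084),max_speed=.2)
print(ctrl.movel(W(-.036,-.2075,.084),max_speed=.06,max_force=20),ctrl.get_eef_pos()-W(-.036,-.2075,.084),ctrl.get_contact_force())
ctrl.movel(W(-.0,-.2075,.084),max_speed=.2);ctrl.movel(W(.0,-.2075,.25),max_speed=.3)
ctrl.set_gripper(.093)
ctrl.move_ptp(np.r_[.42,.12,.25],best(np.r_[.42,.12,.25],-.54)) 
img=ctrl.capture("top");cv2.imwrite("pics/t1.png",img); s=ctrl.capture("side")
print(domes((170,270,180,270),img=img)[:,-2:],ctrl.get_time_s())
cv2.imwrite("pics/t1c.png",np.hstack([cv2.resize(img[195:285,330:430],None,fx=4,fy=4),cv2.resize(s[260:350,260:360],None,fx=4,fy=4)]))
E
```

```text
[-5.63896108e-01  3.93068422e-03  1.45937909e+00 -1.27136467e-04
  1.67834775e+00  1.10259662e+00] 3.675
False [ 2.10931017e-04  1.47810913e-05 -6.10390832e-05] [0.05957041 0.22000342 0.30738944]
[[0.53247623 0.35098054]
 [0.5633247  0.24894289]] 10.2167
```

View pics/t1c.png

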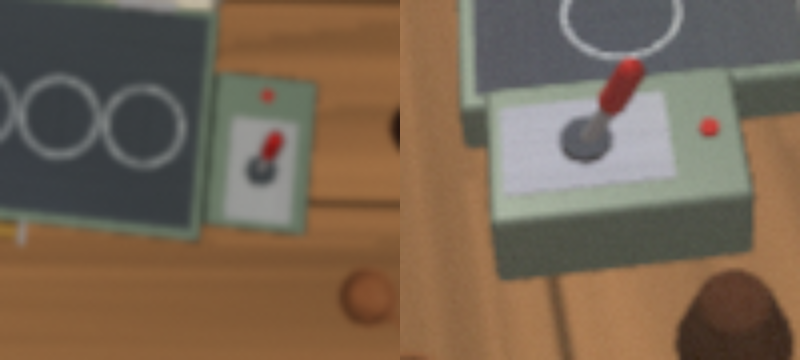

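The toggle still leans back, with its pivot at about (395.5,237.5) in the top view. I'll check its location by projection.

```bash
python3 - <<'E'
from h import *
for n in("top","side"):
  print(n,"piv",proj(n,W(-.035,-.2075,.05)),"tipON",proj(n,W(-.011,-.2075,.0995)),"tipOFF",proj(n,W(-.059,-.2075,.0995)),"lampside",proj(n,W(.03,-.2075,.05)))
print(O,psi,W(-.035,-.2075,.05))
print("obs piv",onplane("top",(395.5,237.5),.05),onplane("side",(260+185/4,260+140/4),.05),"tip",onplane("top",(398.5,231),.0995),onplane("side",(260+230/4,260+72/4),.0995))
E
```

```text
top piv [394.71099662 237.12806857] tipON [398.43265566 229.37705004] tipOFF [397.18736844 244.25574949] lampside [396.34027184 217.89850514]
side piv [306.15309501 296.20703235] tipON [317.24911497 278.57128641] tipOFF [292.60243615 281.15592161] lampside [337.99170303 292.73908133]
[ 0.52893881 -0.10316005] -0.09514943031750715 [ 0.4743834  -0.30639626  0.05      ]
obs piv [ 0.47318137 -0.30903028  0.05      ] [ 0.47509946 -0.30345195  0.05      ] tip [ 0.49304934 -0.30883282  0.0995    ] [ 0.49903434 -0.30736951  0.0995    ]
```

```bash
python3 - <<'E'
from h import *
ctrl.set_gripper(0); print("gap",ctrl.get_finger_gap())
a=W(.03,-.2075,.25); R=best(a,psi+np.pi/2); ctrl.move_ptp(a,R)
ctrl.movel(W(.03,-.2075,.08),max_speed=.2)
for x in(.01,.0,-.01,-.02,-.03,-.04):
    r=ctrl.movel(W(x,-.2075,.08),max_speed=.05,max_force=20); print(x,r,ctrl.get_contact_force().round(2))
s=ctrl.capture("side");img=ctrl.capture("top")
cv2.imwrite("pics/t2c.png",np.hstack([cv2.resize(img[195:285,330:430],None,fx=4,fy=4),cv2.resize(s[260:350,260:360],None,fx=4,fy=4)]))
E
```

```text
gap 0.0008332372013573559
0.01 False [ 0.34 -1.05  0.22]
0.0 False [ 0.47 -0.06  0.45]
-0.01 False [-0.41 -0.22  0.1 ]
-0.02 False [1.09 0.19 0.54]
-0.03 False [0.6  0.35 0.24]
-0.04 False [-0.26 -1.23  0.14]
```

View pics/t2c.png

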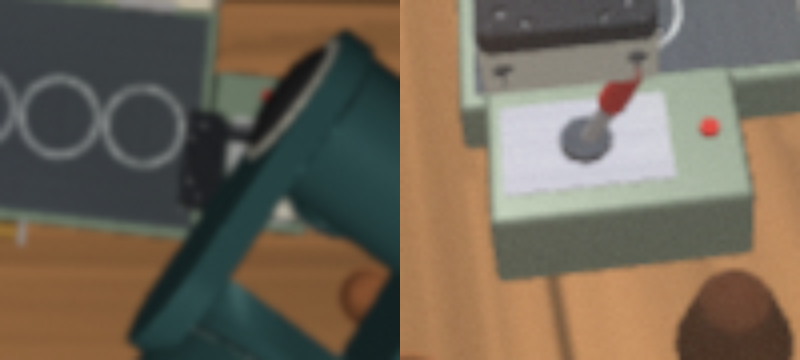

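The gripper appears to sit on the +y side of the toggle. I'll check its pose.

```bash
python3 - <<'E'
from h import *
np.set_printoptions(precision=4,suppress=True)
print(ctrl.get_eef_pos(),W(-.04,-.2075,.08));R=ctrl.get_tool_rot();print(R);print(ctrl.get_joint_pos())
p=ctrl.get_eef_pos()
print(proj("side",p),proj("side",p+[0,0,.084]),proj("top",p),proj("top",p+[0,0,.084]))
s=ctrl.capture("side");t=ctrl.capture("top"); cv2.imwrite("pics/s3.png",np.hstack([cv2.resize(s[180:380,220:420],None,fx=2,fy=2),cv2.resize(t[130:330,280:480],None,fx=2,fy=2)]))
E
```

```text
[ 0.4694 -0.306   0.0801] [ 0.4694 -0.3059  0.08  ]
[[ 0.9955 -0.0951  0.0002]
 [-0.0951 -0.9955 -0.0001]
 [ 0.0002  0.0001 -1.    ]]
[-0.6231 -0.0842  1.8208  0.      1.4048  1.0429]
[302.937  286.7077] [300.5768 256.7532] [396.4464 238.4434] [402.1373 237.9479]
```

View pics/s3.png

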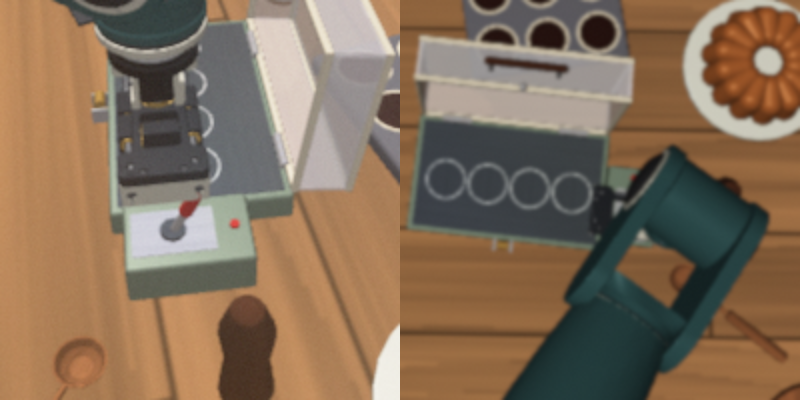

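The body hides the fingers in this view. I'll turn the gripper 90° behind the toggle and look.

```bash
python3 - <<'E'
from h import *
ctrl.movel(W(.03,-.2075,.08),max_speed=.15)
ctrl.movel(W(.04,-.2075,.2),max_speed=.3)
a=W(.04,-.2075,.2); ctrl.move_ptp(a,best(a,psi)); ctrl.movel(W(.04,-.2075,.08),max_speed=.2)
s=ctrl.capture("side");ta=cv2.resize(s[210:330,250:370],None,fx=4,fy=4)[:, :400]
print(proj("side",W(.04,-.2075,.08)))
print(ctrl.get_contact_force(),ctrl.get_time_s())
r=ctrl.movel(W(-.025,-.2075,.08),max_speed=.05,max_force=20);print(r,ctrl.get_contact_force(),ctrl.get_eef_pos(),W(-.025,-.2075,.08))
s=ctrl.capture("side");tb=cv2.resize(s[210:330,250:370],None,fx=4,fy=4)[:, :400]
cv2.imwrite("pics/s4.png",np.hstack([ta,tb]))
E
```

```text
[343.00442434 282.45189998]
[-1.11403595 -0.92563956 -0.01219138] 20.175
False [ 0.74437108 -0.72268457 -0.12878943] [ 0.48452806 -0.3073516   0.07997502] [ 0.48433817 -0.30734632  0.08      ]
```

View pics/s4.png

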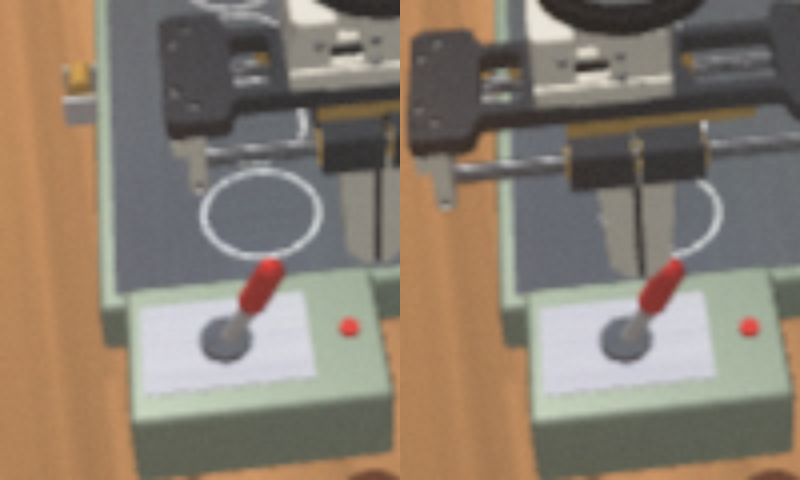

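The fingertips sit behind (+y of) or above the bat, at about (310,279) against an expected (310,285). A touch on the pod top will settle the height.

```bash
python3 - <<'E'
from h import *
ctrl.movel(W(.042,-.2075,.08),max_speed=.15)
r=ctrl.movel(W(.042,-.2075,.045),max_speed=.02,max_force=6);print(r,ctrl.get_contact_force(),ctrl.get_eef_pos(),W(.042,-.2075,.05))
print(proj("side",ctrl.get_eef_pos()),proj("top",ctrl.get_eef_pos()))
s=ctrl.capture("side");ta=cv2.resize(s[210:330,270:370],None,fx=4,fy=4);t=ctrl.capture("top");tb=cv2.resize(t[160:280,340:440],None,fx=4,fy=4)
cv2.imwrite("pics/s5.png",np.hstack([ta,tb]))
E
```

```text
False [ 0.1245226  -0.49605036 -0.45555318] [ 0.55109103 -0.31373725  0.04511914] [ 0.55103511 -0.31371171  0.05      ]
[343.81593172 293.65497753] [396.34839845 214.47773866]
```

View pics/s5.png

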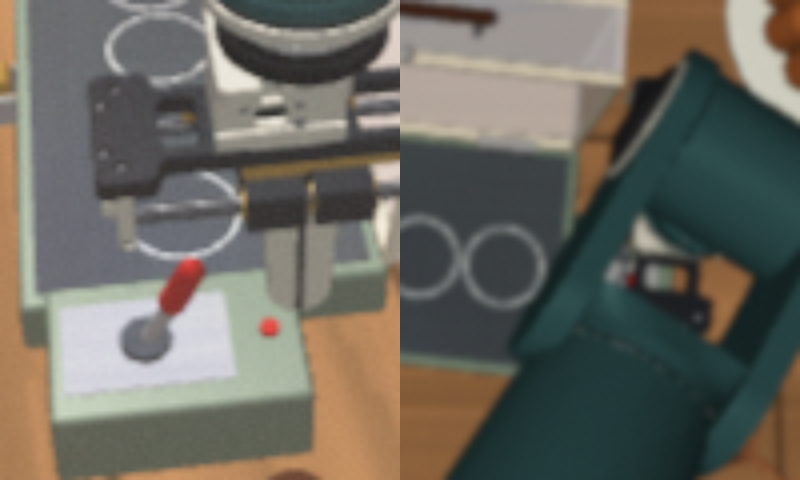

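There is no contact at z=0.045, and the tips show about 18 mm higher than the reading. I'll continue down to measure the offset.

```bash
python3 - <<'E'
from h import *
r=ctrl.movel(W(.042,-.2075,.02),max_speed=.015,max_force=6);print(r,ctrl.get_contact_force(),ctrl.get_eef_pos(),ctrl.get_time_s())
E
```

```text
False [-0.54163844 -0.34918788 -0.43732572] [ 0.55105639 -0.31373676  0.02007669] 26.0917
```

```bash
python3 - <<'E'
from h import *
print(proj("side",ctrl.get_eef_pos()))
s=ctrl.capture("side");cv2.imwrite("pics/s6.png",cv2.resize(s[180:330,270:420],None,fx=4,fy=4))
E
```

```text
[343.65508298 301.40976357]
```

View pics/s6.png

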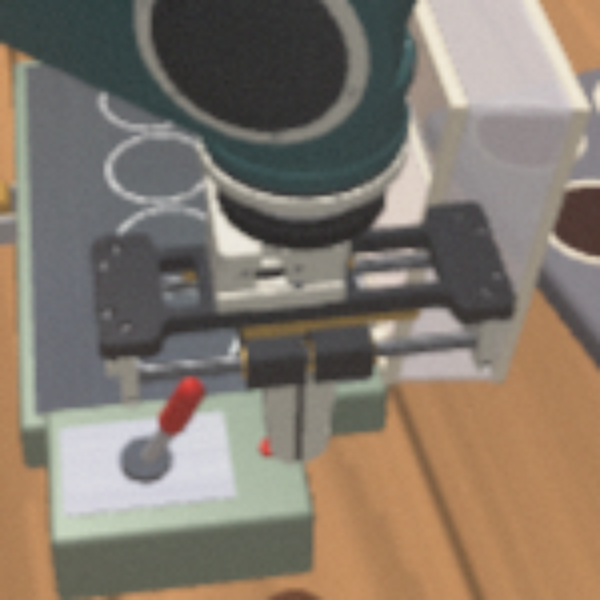

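```bash
python3 - <<'E'
from h import *
for z in (.015,.010,.005,.0,-.005):
    r=ctrl.movel(W(.042,-.2075,z),max_speed=.02,max_force=5);print(r,ctrl.get_contact_force(),ctrl.get_eef_pos()[2])
    if r: break
    if z==.0:
        pass
s=ctrl.capture("side");print(proj("side",ctrl.get_eef_pos()));cv2.imwrite("pics/s7.png",cv2.resize(s[240:330,290:390],None,fx=6,fy=6)[:, :600])
E
```

```text
True [-2.71547242  1.26866623  8.6355702 ] 0.01964941148498825
[343.72125477 301.552144  ]
```

View pics/s7.png

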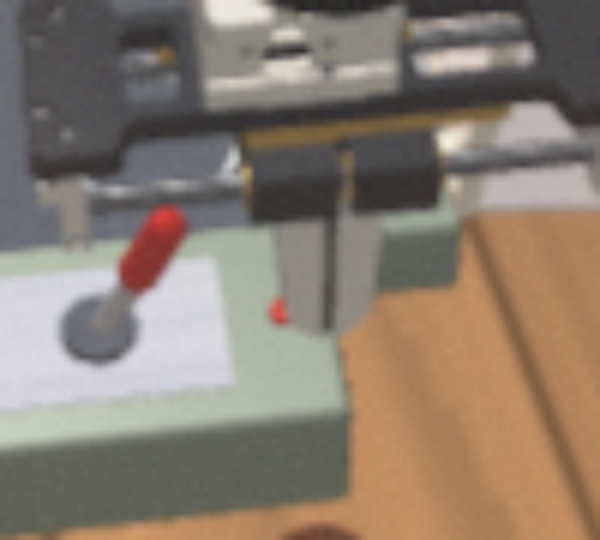

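Contact came at a reading of z=0.0196 on the 50 mm pod, so the true tips are 30 mm above the reported TCP. From here I command z minus 30 mm. Retrying the switch.

```bash
cat >> h.py <<'E'
DZ=.030   # true fingertip height minus reported TCP height (touch on the pod)
def T(x,y,z): return W(x,y,z-DZ)
def go(p,a): ctrl.move_ptp(p,best(p,a))
E
python3 - <<'E'
from h import *
ctrl.movel(T(.042,-.2075,.2),max_speed=.3)
go(T(.04,-.2075,.2),psi+np.pi/2)
ctrl.movel(T(.04,-.2075,.08),max_speed=.2)
for x in(.02,.01,0,-.01,-.02,-.03,-.036):
    r=ctrl.movel(T(x,-.2075,.08),max_speed=.06,max_force=20); print(x,r,ctrl.get_contact_force().round(1))
    if r: break
ctrl.movel(T(.01,-.2075,.08),max_speed=.2);ctrl.movel(T(.01,-.2075,.22),max_speed=.3)
ctrl.set_gripper(.093)
p=np.r_[.35,.05,.25]; go(p,-.54)
img=ctrl.capture("top"); s=ctrl.capture("side")
print(domes((170,270,180,270),img=img),ctrl.get_time_s())
for n,i in(("top",img),("side",s)):
    h=cv2.cvtColor(i,cv2.COLOR_BGR2HSV);m=cv2.inRange(h,(0,150,90),(6,255,255))|cv2.inRange(h,(174,150,90),(180,255,255))
    k,l,st,c=cv2.connectedComponentsWithStats(m)
    print(n,[(c[j].round(1),st[j,4]) for j in range(1,k)])
E
```

```text
0.02 False [-0.5  0.4  0.4]
0.01 False [-0.8 -0.2 -0.2]
0 False [ 3.1 -1.2 -0.5]
-0.01 False [1.7 0.8 0.5]
-0.02 False [-0.1  0.5 -1.2]
-0.03 False [0.5 0.7 0.5]
-0.036 False [15.5 -0.  -3.5]
[[2.06322117e+02 2.45118004e+02 8.38332176e+00 2.03968750e+02
  4.38352556e-01 3.22970394e-01]
 [2.36971771e+02 2.37434139e+02 8.76150703e+00 2.21062500e+02
  4.65362744e-01 2.21857180e-01]
 [1.99534483e+02 2.16798275e+02 8.66213608e+00 2.15156250e+02
  5.32553702e-01 3.50846561e-01]
 [2.30205025e+02 2.08166700e+02 8.31397247e+00 2.01968750e+02
  5.63283888e-01 2.48911446e-01]] 35.5833
top [(array([261.8, 160.7]), np.int32(196)), (array([396.5, 218.5]), np.int32(4)), (array([396.9, 243.3]), np.int32(11))]
side [(array([295.1, 282.9]), np.int32(71)), (array([336.8, 291.5]), np.int32(10))]
```

The toggle is now OFF, with red at (397,243) in the top view. Picking the first muffin.

```bash
cat >> h.py <<'E'
def see():
    go(np.r_[.35,.05,.22],-.54); img=ctrl.capture("top")
    return domes((170,275,170,285),img=img)[:,-2:],img
def pickplace(m,y,x=-.012,a=-.54):
    p=np.r_[m,.20-DZ]; go(p,a)
    ctrl.movel(np.r_[m,.017-DZ],max_speed=.2); ctrl.set_gripper(.03); g=ctrl.get_finger_gap()
    ctrl.movel(np.r_[m,.21-DZ],max_speed=.25); g2=ctrl.get_finger_gap(); print("gap",g,g2)
    if g2<.05: return False
    go(T(x,y,.21),psi); ctrl.movel(T(x,y,.06),max_speed=.2)
    print("touch",ctrl.movel(T(x,y,.044),max_speed=.04,max_force=5),ctrl.get_eef_pos()[2]+DZ)
    ctrl.set_gripper(.085); ctrl.movel(T(x,y,.20),max_speed=.25); return True
E
python3 - <<'E'
from h import *
M,_=see(); m=M[np.argmin(M[:,1])]; print(M,m)
print(pickplace(m,-.108)); M,img=see(); print(M,ctrl.get_time_s())
s=ctrl.capture("side")
cv2.imwrite("pics/m1.png",np.hstack([cv2.resize(img[150:280,180:420],None,fx=2,fy=2)[:260,:],cv2.resize(s[100:330,220:420],None,fx=1.5,fy=1.5)[:260]]))
E
```

```text
Traceback (most recent call last):
  File "h.py", line 43, in see
    return domes((170,275,170,285),img=img)[:,-2:],img
           ~~~~~~~~~~~~~~~~~~~~~~~~~~~~~~~~^^^^^^^
IndexError: too many indices for array: array is 1-dimensional, but 2 were indexed
```

```bash
sed -i 's/(170,275,170,285),img/(170,270,180,270),img/; s/cv2.RETR_EXTERNAL/cv2.RETR_LIST/; s/if a>1500 and r<60/if a>1500 and r<50 and a>.7*np.pi*r*r/' h.py
python3 - <<'E'
from h import *
M,_=see(); m=M[np.argmin(M[:,1])]; print(M,m)
print(pickplace(m,-.108)); M,img=see(); print(M,ctrl.get_time_s())
s=ctrl.capture("side")
cv2.imwrite("pics/m1.png",np.hstack([cv2.resize(img[150:280,180:420],None,fx=2,fy=2)[:260,:],cv2.resize(s[130:330,220:420],None,fx=1.3,fy=1.3)[:260]]))
E
```

```text
[[0.43839804 0.32291098]
 [0.46543558 0.22187541]
 [0.53238129 0.35078252]
 [0.56341214 0.24894965]] [0.46543558 0.22187541]
gap 0.057389604741202575 0.05768265360579569
touch True 0.04517401359210378
True
[[0.43839804 0.32291098]
 [0.53238129 0.35078252]
 [0.5633247  0.24894289]] 45.2333
```

View pics/m1.png

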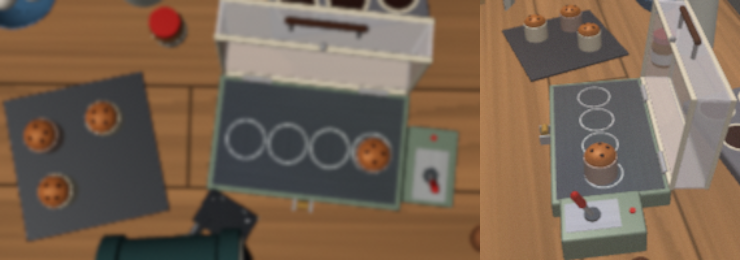

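The first muffin stands upright on the pod-end ring and the toggle is off. Now the rest.

```bash
python3 - <<'E'
from h import *
for y in(-.036,.036,.108):
    M,img=see(); m=M[np.argmin(M[:,1])]; print(len(M),m)
    if not pickplace(m,y): break
go(np.r_[.35,.05,.22],-.54); img=ctrl.capture("top");s=ctrl.capture("side"); print(ctrl.get_time_s())
D=domes((284,388,200,246),z=.083,img=img)
for d in D: print("warmer xy",(d[4:6]-O)@xw,(d[4:6]-O)@yw)
cv2.imwrite("pics/m2.png",np.hstack([cv2.resize(img[150:280,180:420],None,fx=2,fy=2)[:260,:],cv2.resize(s[130:330,220:420],None,fx=1.3,fy=1.3)[:260]]))
E
```

```text
3 [0.56327056 0.24895086]
gap 0.05786208677581559 0.05763866477194044
touch True 0.04535349084015906
2 [0.43809068 0.32267015]
gap 0.05770728785902767 0.057622096476263505
touch True 0.04524252278854751
1 [0.53221888 0.35085943]
gap 0.057686185836657 0.057751541126908265
touch True 0.04532042516979175
72.0583
warmer xy -0.013161471505265638 -0.10544997175217144
warmer xy -0.013595222647565566 -0.03447616373755653
warmer xy -0.01311848579615206 0.03700144416054865
warmer xy -0.014048218085360529 0.1089445147017064
```

View pics/m2.png

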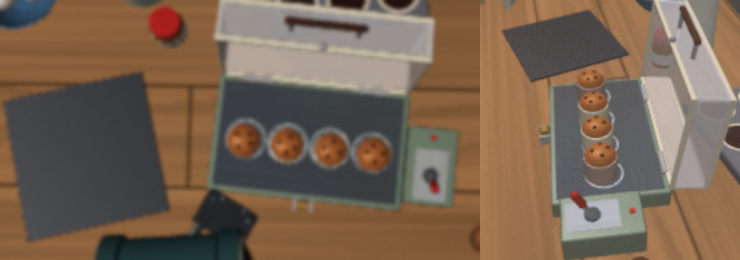

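All four muffins stand upright on their rings, within about 3 mm. Next the hood: check the handle pixel, about (343.5,162), then push it down along an arc.

```bash
cat >> h.py <<'E'
def handle(th):
    c,s=np.cos(th),np.sin(th); return .095-.225*c+.03*s, .037+.225*s+.03*c
def pushpt(th):
    x,z=handle(th); s,c=np.sin(th),np.cos(th)
    return T(x+.006*s+.0075*min(1,s/.7),0,z+.006*c-.012*np.clip((th-.6)/.5,0,1))
E
python3 - <<'E'
from h import *
x,z=handle(1.7); print(x,z,"pred",proj("top",W(x,0,z)),proj("side",W(x,0,z)))
p=ctrl.get_eef_pos(); ctrl.movel([p[0],p[1],.34]); ctrl.set_gripper(0)
go(T(.0,0,.37),psi+np.pi/2)
a=pushpt(1.7)+np.r_[.015*xw,0]; ctrl.movel(np.r_[a[:2],.34],max_speed=.25); ctrl.movel(a,max_speed=.15,max_force=10); print(ctrl.get_eef_pos()-a)
for th in np.arange(1.65,.44,-.1):
    r=ctrl.movel(pushpt(th),max_speed=.08,max_force=25); print(round(th,2),r,ctrl.get_contact_force().round(1))
    if r: break
s=ctrl.capture("side");t=ctrl.capture("top");print(ctrl.get_time_s())
cv2.imwrite("pics/h1.png",np.hstack([cv2.resize(t[130:280,260:440],None,fx=2,fy=2),cv2.resize(s[120:320,200:400],None,fx=1.5,fy=1.5)]))
E
```

```text
0.15373995553006709 0.25625924752293966 pred [342.80006745 161.9959294 ] [381.06975955 149.04436656]
[ 2.74851795e-04 -7.98169120e-05  1.45884629e-03]
1.65 False [ 0.4 -0.3 -0.2]
1.55 False [ 0.5  0.3 -0.1]
1.45 False [0.7 0.2 0.2]
1.35 False [ 0.6 -0.2 -0.2]
1.25 False [ 0.7  0.2 -1. ]
1.15 False [-0.5 -0.8 -0.2]
1.05 False [ 0.6 -0.6  0.5]
0.95 False [0.2 0.3 0.5]
0.85 False [ 0.1  0.6 -0.7]
0.75 False [ 0.3 -0.7 -0.5]
0.65 False [0.4 0.3 0.7]
0.55 False [0.3 0.7 0.9]
0.45 False [-0.   0.3 -0.9]
82.9
```

View pics/h1.png

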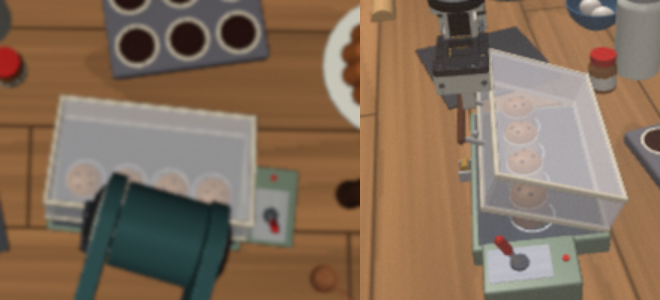

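The hood followed down to about 0.45 rad with the muffins clear beneath it. Follow it to the catch, press, then probe the handle height to verify.

```bash
python3 - <<'E'
from h import *
for th in(.35,.25,.15): ctrl.movel(pushpt(th),max_speed=.08,max_force=25)
ctrl.sleep(.5)
x,z=handle(0)
q=T(x,0,z+.006)
ctrl.movel(np.r_[q[:2],q[2]+.03],max_speed=.08,max_force=20)
for dz in(.022,.016,.010,.005,0,-.002,-.004):
    r=ctrl.movel(q+[0,0,dz],max_speed=.03,max_force=30); print(dz,r,ctrl.get_contact_force().round(1),ctrl.get_eef_pos()[2]-q[2])
    if r: break
ctrl.sleep(.3)
ctrl.movel(q+[0,0,.05],max_speed=.15); ctrl.sleep(.5)
r=ctrl.movel(q+[0,0,-.003],max_speed=.03,max_force=4); print("probe",r,ctrl.get_eef_pos()[2]-q[2])
ctrl.movel(q+[0,0,.15],max_speed=.2); print(ctrl.get_time_s())
E
```

```text
0.022 False [-0.5  0.1 -0.5] 0.021741476886156158
0.016 False [-0.3  0.8 -0.6] 0.01590046023356218
0.01 False [-0.5 -0.5 -0.1] 0.009752930526465725
0.005 False [-0.5  0.8  0.6] 0.004705975692475474
0 False [ 0.1 -0.5  0. ] -0.00017997497578794291
-0.002 False [-6.3  2.6 15.3] -0.000852774069479062
-0.004 False [-17.4   4.6  35.4] -0.0012899258747217021
probe True -0.0007022775232706849
91.0083
```

```bash
python3 - <<'E'
from h import *
p=ctrl.get_eef_pos(); ctrl.movel([p[0],p[1],.25]); go(np.r_[.35,.1,.25],psi+np.pi/2)
s=ctrl.capture("side");t=ctrl.capture("top")
for th in(0,.1):
    x,z=handle(th); print(th,proj("side",W(x,.055,z)),proj("side",W(x,-.055,z)))
cv2.imwrite("pics/h2.png",np.hstack([cv2.resize(t[150:280,270:420],None,fx=2.5,fy=2.5)[:325],cv2.resize(s[180:310,240:400],None,fx=2.5,fy=2.5)]))
E
```

```text
0 [259.76028884 212.11497376] [259.0007286  242.45536994]
0.1 [260.36672761 204.98696081] [259.65609619 235.07441116]
```

View pics/h2.png

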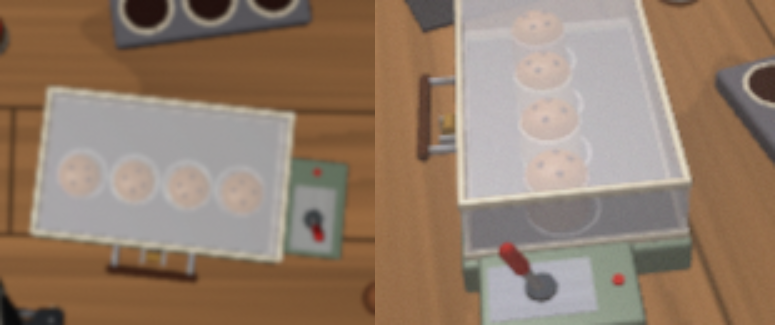

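The hood is flush: the handle's ends are at side rows 210 and 243, which matches shut. All four muffins are standing and the toggle is off. Now flipping it on.

```bash
python3 - <<'E'
from h import *
y=-.2135; z=.086
a=T(-.11,y,.28); go(a,psi+np.pi/2); ctrl.movel(T(-.11,y,z),max_speed=.2,max_force=15)
for x in(-.08,-.07,-.06,-.05,-.042,-.038):
    r=ctrl.movel(T(x,y,z),max_speed=.06,max_force=20); print(x,r,ctrl.get_contact_force().round(1))
    if r: break
ctrl.movel(T(-.08,y,z),max_speed=.15); ctrl.movel(T(-.08,y,.28),max_speed=.2)
go(np.r_[.35,.1,.25],psi+np.pi/2)
img=ctrl.capture("top"); s=ctrl.capture("side")
for n,i in(("top",img),("side",s)):
    h=cv2.cvtColor(i,cv2.COLOR_BGR2HSV);m=cv2.inRange(h,(0,150,90),(6,255,255))|cv2.inRange(h,(174,150,90),(180,255,255))
    k,l,st,c=cv2.connectedComponentsWithStats(m)
    print(n,[(c[j].round(1),st[j,4]) for j in range(1,k)])
old=cv2.imread("pics/h2.png"); new=np.hstack([cv2.resize(img[150:280,270:420],None,fx=2.5,fy=2.5)[:325],cv2.resize(s[180:310,240:400],None,fx=2.5,fy=2.5)])
d=cv2.absdiff(old,new).max(2)>60; ys,xs=np.nonzero(d); print("changed px left/right boxes",[(xs[k].min(),xs[k].max(),ys[k].min(),ys[k].max()) for k in(xs<375,xs>=375) if k.any()],ctrl.get_time_s())
E
```

```text
-0.08 False [-1.8  0.3  0.5]
-0.07 False [-3.6 -0.5 -0.8]
-0.06 False [-1.5  2.1  0.1]
-0.05 False [-1.1  0.1  0.4]
-0.042 False [-0.5 -0.3 -0. ]
-0.038 False [-0.6  0.5 -0.3]
top [(array([261.8, 160.7]), np.int32(197)), (array([396.5, 218.5]), np.int32(4)), (array([397.6, 231.1]), np.int32(14))]
side [(array([361.7, 157.3]), np.int32(181)), (array([315.5, 278.7]), np.int32(33)), (array([313.5, 284. ]), np.int32(2)), (array([313., 286.]), np.int32(1)), (array([336.9, 291.4]), np.int32(11))]
changed px left/right boxes [(np.int64(312), np.int64(326), np.int64(195), np.int64(240)), (np.int64(500), np.int64(576), np.int64(238), np.int64(278))] 102.675
```

The toggle is back on, with its tip at (397.6,231), and nothing else in the two crops has changed. Handing in.

```bash
python3 -c "
from bench import ctrl
print(ctrl.job_done())"
```

```text
the job is handed in; nothing more can be done
None
```

I handed the job in at about 103 s: toggle switched off, all four muffins upright on the deck, hood shut on its catch, toggle back on, other kitchen things untouched; the hand-in call gave no verdict.

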